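# Clear a used heating block down the wash-up chute

### The arm

A 6-joint arm with a two-finger parallel gripper is mounted at the origin on the work surface. World frame = base frame: x ahead of the robot, y to its left, z up, the work surface at z = 0. Lengths are in m, angles in rad, forces in N, time in s.
With the tool pointing down it reaches from about 0.3 to 0.875 m from the base axis. Payload 6.4 kg.
Tool frame: the origin (TCP) lies on the front face of the gripper's body, between the roots of the fingers; the fingertips stand 73 mm ahead of it and the grasp point (between the pads) lies ctrl.pinch_z ahead of it (ctrl.pinch_z is the distance from the TCP to the grasp point, in m); z points along the fingers, x is the direction in which the jaws open and shut, and the axes are right-handed (so a half turn about z gives the same grasp; the last joint's range is limited). The gripper opens to 85 mm and grips with 20 to 120 N. Pads are 22 mm wide; open, the fingers measure 114 mm over their backs; the gripper's body (76 mm by 85 mm) begins 54 mm behind the grasp point. The pads swing forward as they close: fully open they stand 13 mm farther back than shut.
Start: joints at [0.997, 0.181, 1.607, -0, 1.354, -0.206], TCP at [0.207, 0.537, 0.304] pointing down, gripper open.
Joint ranges: [-2.99, 2.99], [-0.89, 2.07], [0.3, 2.58], [-1.14, 4.28], [0, 2.63], [-3.12, 3.12]. Speed limits (rad/s): [2.57, 2.57, 3.01, 3.14, 3.14, 3.14].

### API

Orientations are given as a unit quaternion [w, x, y, z].
In Python, from bench import ctrl gives the robot as it stands.
- The arm moves only by the tool move_arm, never from a script. Its argument "rows" is text: rows parted by semicolons, each of 7 numbers parted by spaces: the shift along the tool's x, y, z in cm, then the turn, a rotation vector about the tool's x, y, z in degrees, then the opening, from 0 (shut) to 1 (fully open). In form: x y z rx ry rz grip; .... A call has 1 to 20 rows; each row shifts and turns the commanded pose from where the row before left it, along the tool's axes as they then stand; what a row does not reach is not made up. A row lasts 1/10 s, in which the tool goes at most 50 mm and 8.59 degrees, less where a joint would pass 70% of its speed; a pose out of reach is approached as far as the arm can. A call with a gripper value outside its range is refused whole. The fingers move at their own pace and stop on an object; the grip force is fixed at half the most. Time passes only in rows, so rows that do not move let the fingers close. It gives the time, the measured TCP pose, the force and the opening at its end, in the units of the state.
- ctrl.get_obs(): the state, without advancing time (a new reading comes with each control period).
- ctrl.camera(name): name is "side" or "top" or "wrist"; returns a dict with "color" (384x512x3 uint8, blue, green, red), "fx", "fy", "cx", "cy" (pixels), "k1" (the pictures are not rectified: a ray, as slopes to the right and down, at radius r is drawn at 1 + k1 r^2 times it, then the intrinsics apply), "rvec" (rotation vector, rad) and "tvec" (3), from world to camera coordinates, as OpenCV has them. Camera axes: x right, y down, z forward; pixel columns grow to the right and rows downward; lengths in m; the calibration is good to about 2 mm. A picture is of the moment at which its call begins. There is no depth.
- ctrl.hand_in(): hands the job in, once; it reports no verdict.
Trained networks look in the newest picture that a camera, given by its name, has taken for a name from the list of things; names that differ only in an ending like _2 or _b are one class to them, and where a whole thing is asked for, a point or a joint stands for the part that bears it (a point fixed in the world has none). Each returns a list of dicts, best first, with "confidence" (0 to 1); they miss things now and then, are a little off and sometimes report something else, mostly with a low value. They report only what shows in the picture. A call takes as long as a camera call.
- ctrl.look_for(camera, query): "bbox" ([left, top, right, bottom] in pixels, round what is visible of it).
- ctrl.trace(camera, query): "region" (384x512 bool, what is visible of it) and "bbox" ([left, top, right, bottom] in pixels, round what is visible of it).
The state is a dict: "time_s": time; "q": joint angles; "dq": joint speeds; "joint_efforts": joint torques, N m; "eef_pos": TCP position; "eef_rot": TCP orientation; "wrist_force": force on the tool from outside, world axes, zero at the start; "torque": the same for the moment, N m; "opening": opening from 0.0 (shut) to 1.0 (fully open).
Only numpy, scipy, OpenCV 4.12 (cv2) and the standard library are available. Lean on these libraries where they do the work, as an engineer would, in place of code of your own. Each camera call takes 0.05 s, during which the arm holds its last target.

### The job

Clear the used rectangular heating block from the steel ledge into the wash-up chute without lifting it. Slide it along the ledge until it rests squarely against the sprung stop, pressing with about 6 N and never ramming it, ease off slowly, then push it straight through the notch in the kerb, without forcing it, so that it drops off the edge and ends lying in the catch pan. Leave everything else where it stands.

Things in the scene. Friction and masses are not known exactly. Their poses are not given: they have to be found in the camera images.
- block_center (a point): centre (half-way up) of the used heating block: a rectangular aluminium block with a 3 x 4 pattern of dark bores on top, 44 mm along its x, 60 mm along its y, 36 mm tall, z up, 0.18 to 0.27 kg. It starts lying flat on the steel ledge towards the ledge's -y end, up to 0.3 rad out of square with the station. It slides on the ledge with 1 to 2 N.
- station: fixed wash-up station on the bench. Origin on the bench under the middle of its ledge; x points away from the robot across the ledge to the chute, y along the ledge to the robot's left, z up. Ledge: steel shelf, top 130 mm above the bench, from x -85 to +75 mm, y -180 to +180 mm, 12 mm thick. Nothing stands on it at y below 0 but the block, and the kerb along its far edge.
- drop_edge (a point): point on the station at x +75, y +30, z 130 mm: the ledge's far edge above the middle of the chute. From just under the edge, over station y -68 to +128 mm, a steel slide falls at 50 degrees to the catch pan. Grey cheeks beside it rise to 113 mm above the bench. A block slid half-way over the edge tips and goes down by itself; push until its near face is level with the edge.
- pan_floor (a point): middle of the catch pan's rubber floor, 8 mm above the bench, at station x +205, y +30 mm. The pan is 120 mm along x, 196 mm along y, with 55 mm walls.
- kerb (a point): fixed reference on the ledge at station x +67, y +30, z 130 mm; it does NOT show the notch. Kerb: aluminium strip on the ledge top at x +64 to +70 mm, 22 mm high, with one notch 66 mm wide, the only way to the chute. The strip is clamped by hand anywhere along the edge, unmeasured: the notch's middle is at station y +5 to +55 mm. Find it with the sprung stop, by feel.
- stop_zone (a point): fixed reference on the ledge at station x +14, y +60 mm; the sprung stop is within 25 mm of it along y, moving with the notch. Stop: upright steel plate facing -y, 85 mm along x (x -28 to +57), 8 mm thick, 3 to 27 mm above the ledge. It yields to +y at 2.5 N per mm from first touch, up to 9 mm, and springs back; ease off at about 10 mm/s or it flicks the block away.
- ledge_mid (a point): fixed reference on the ledge at station x +14, y 0 mm, not on the stop. How stop and notch relate: when the block, square to the ledge, just touches the relaxed plate it is in line with the notch, 3 mm spare on each side. Behind the plate is a fixed arm, 34 mm high above the ledge, with a black clamp to 61 mm near the kerb.
- ledge_jar: small amber glass jar with white cap, 34 mm across, 42 mm tall, standing on the ledge near the robot's left end of it, behind the sprung stop's arm. Leave alone. Origin: centre of its underside.
- bottle_a: clear glass reagent bottle with blue cap, 70 mm across, 150 mm tall, on the bench to the robot's left. Leave alone.
- bottle_b: smaller clear glass bottle with blue cap, 56 mm across, 120 mm tall, on the bench to the robot's left. Leave alone.
- beaker: glass beaker, 70 mm across, 85 mm tall, on the bench to the robot's right. Leave alone.
- tube_rack: blue tube rack 120 x 80 x 45 mm with capped tubes to 75 mm high, on the bench to the robot's right. Leave alone.
- round_block: round aluminium block, 60 mm across, 45 mm tall, on the bench to the right of the catch pan. Not the one to clear; leave alone.
- spatula: steel spatula 180 mm long lying on the bench to the robot's left. Leave alone.

How it is judged:
By the outcome, as a careful person would: the job done as asked, in the order asked, and still so for the second after the job is handed in, with the robot touching nothing.
It also fails if it takes over 72 s, if anything falls off the work surface, if the arm or the gripper's body presses on something with over 40 N, if the wrist force passes 120 N, or if a joint passes its speed limit or range.

## Working session

There is one attempt and no reset: what is moved stays moved. The work goes in short steps, Python scripts to look and compute and a tool call to move; the robot and the scene stay as the last step left them, time stands still between calls to the robot, and variables do not carry over. Pictures are saved under pics/ and viewed, and the job is handed in when it is done.

Besides the shell and the picture viewer there is one more tool, called after "Call:" by a JSON object that holds its "api" and its "payload". move_arm: Moves the arm, as the interface text tells. Its arguments: {"type":"object","properties":{"rows":{"type":"string"}},"required":["rows"]}

```bash
ls; mkdir -p pics
cat > h.py <<'E'
import numpy as np, cv2
from bench import ctrl
from scipy.spatial.transform import Rotation as R
def cam(n,save=None):
    c=ctrl.camera(n)
    if save: cv2.imwrite('pics/'+save+'.png',c['color'])
    return c
def ray(c,u,v):
    K=np.array([[c['fx'],0,c['cx']],[0,c['fy'],c['cy']],[0,0,1.]])
    x=(u-c['cx'])/c['fx'];y=(v-c['cy'])/c['fy']
    a,b=x,y
    for _ in range(30):
        s=1+c['k1']*(a*a+b*b);a,b=x/s,y/s
    Rm=cv2.Rodrigues(np.array(c['rvec'],float))[0];t=np.array(c['tvec'],float).ravel()
    return -Rm.T@t, Rm.T@np.array([a,b,1.])
def atz(c,u,v,z):
    o,d=ray(c,u,v);return o+d*(z-o[2])/d[2]
def proj(c,P):
    Rm=cv2.Rodrigues(np.array(c['rvec'],float))[0];t=np.array(c['tvec'],float).ravel()
    p=np.atleast_2d(P)@Rm.T+t
    a=p[:,0]/p[:,2];b=p[:,1]/p[:,2];s=1+c['k1']*(a*a+b*b)
    return np.c_[c['fx']*a*s+c['cx'],c['fy']*b*s+c['cy']]
E
python3 - <<'E'
from h import *
for n in ('top','side','wrist'):
    c=cam(n,n+'0')
    print(n,c['fx'],c['k1'],ray(c,256,192))
    for q in ('block_center','station','drop_edge','pan_floor','kerb','stop_zone','ledge_mid','ledge_jar','round_block'):
        r=ctrl.look_for(n,q)
        print(q,[(np.round(x['bbox']),round(x['confidence'],2)) for x in r[:2]])
print(ctrl.get_obs(),ctrl.pinch_z)
E
```

```text
pics
top 417.3263752467889 -0.13799689529708592 (array([ 0.45492307, -0.02275505,  1.40283272]), array([ 0.0754318 ,  0.00818867, -0.99713935]))
block_center [(array([273., 206., 295., 226.]), 0.74), (array([188., 111., 316., 242.]), 0.61)]
station [(array([192., 113., 316., 240.]), 0.59)]
drop_edge [(array([193., 111., 314., 244.]), 0.79)]
pan_floor [(array([191., 117., 318., 240.]), 0.92)]
kerb [(array([189., 113., 316., 241.]), 0.59)]
stop_zone [(array([192., 114., 312., 240.]), 0.55), (array([342., 135., 364., 157.]), 0.41)]
ledge_mid [(array([194., 111., 311., 245.]), 0.81), (array([381., 137., 407., 160.]), 0.57)]
ledge_jar [(array([195., 203., 208., 213.]), 0.65)]
round_block [(array([345., 133., 364., 155.]), 0.54), (array([195., 112., 314., 244.]), 0.29)]
side 376.9677986234338 -0.0656258464566262 (array([ 0.44744655, -0.70108317,  0.92042131]), array([ 0.10826928,  0.65217955, -0.75043046]))
block_center [(array([220., 200., 239., 229.]), 0.85), (array([205., 148., 338., 269.]), 0.67)]
station [(array([204., 147., 337., 270.]), 0.77)]
drop_edge [(array([203., 148., 340., 26
[... 656 characters left out ...]
{'time_s': 1.5, 'q': array([ 9.96699286e-01,  1.80811854e-01,  1.60700023e+00,  4.48467711e-06,
        1.35379009e+00, -2.06326508e-01]), 'dq': array([-7.05017766e-04, -6.93503642e-04, -7.24660458e-06,  1.61881195e-03,
        3.70794169e-04, -8.13652072e-04]), 'joint_efforts': array([ 2.76922065e-04, -4.44849551e+01, -3.51666784e+01, -3.28027418e-04,
        9.59766221e-04,  3.53277471e-05]), 'eef_pos': array([0.20673942, 0.5365662 , 0.30388168]), 'eef_rot': array([-1.88071674e-07,  8.24480698e-01,  5.65890076e-01, -5.23707255e-06]), 'wrist_force': array([ 0.02637248, -0.22528016, -0.14386843]), 'torque': array([ 0.01259458, -0.0108482 ,  0.00080377]), 'opening': 1.0010421605032978} 0.0539
```

Run:
```python
import cv2
t=cv2.imread('pics/top0.png');cv2.imwrite('pics/t0c.png',cv2.resize(t[95:260,170:330],None,fx=4.5,fy=3.6*1.0,interpolation=cv2.INTER_CUBIC) if 0 else cv2.resize(t[100:250,180:330],None,fx=4,fy=4,interpolation=cv2.INTER_CUBIC))
s=cv2.imread('pics/side0.png');cv2.imwrite('pics/s0c.png',cv2.resize(s[135:285,190:350],None,fx=4,fy=4,interpolation=cv2.INTER_CUBIC))
```

```text
(no output)
```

View pics/top0.png

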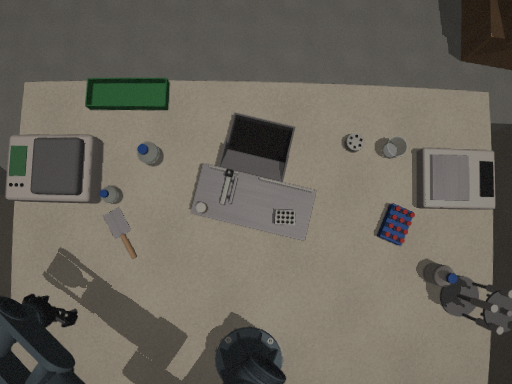

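View pics/t0c.png

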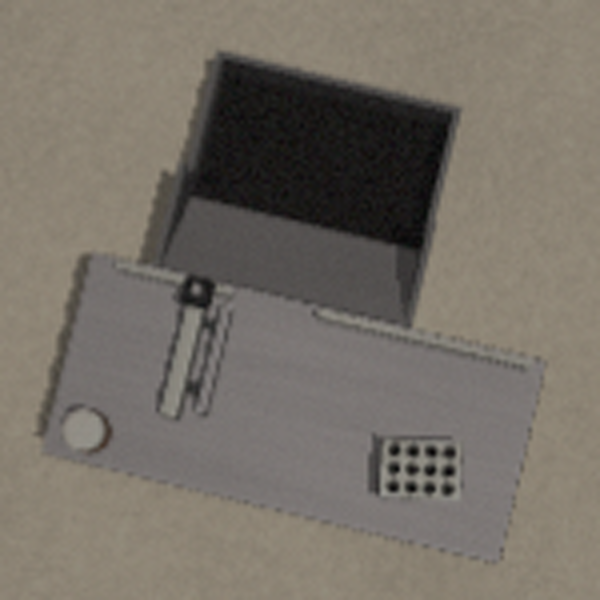

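View pics/s0c.png

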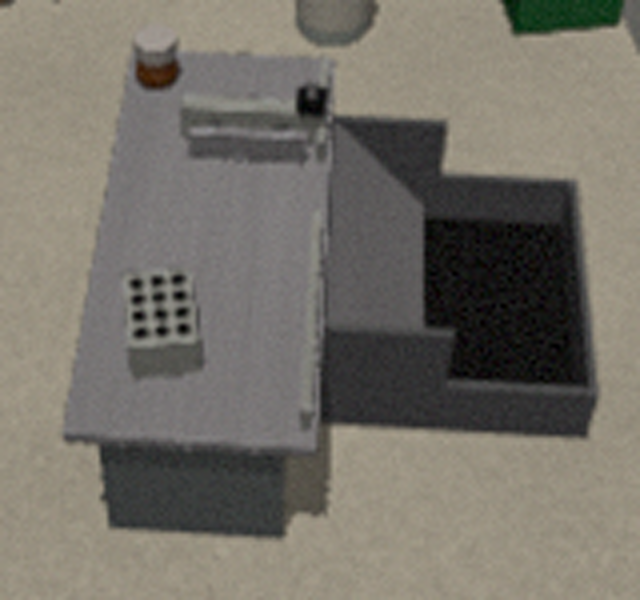

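Run:
```python
from h import *
from scipy.optimize import least_squares
c=cam('top');s=cam('side')
f=lambda pts:[(180+x/4-.375,100+y/4-.375) for x,y in pts]
top=f([(92,252),(546,357),(500,563),(41,454),(219,54),(461,107)])
P=np.array([(.075,.18,.13),(.075,-.18,.13),(-.085,-.18,.13),(-.085,.18,.13),(.265,.128,.063),(.265,-.068,.063)])
g=lambda pts:[(190+x/4-.375,135+y/4-.375) for x,y in pts]
sid=g([(318,447),(67,438),(597,390)])
PS=np.array([(.075,-.18,.13),(-.085,-.18,.13),(.265,-.068,.063)])
def T(p,X):
    a=p[2];return X@np.array([[np.cos(a),np.sin(a),0],[-np.sin(a),np.cos(a),0],[0,0,1]])+[p[0],p[1],0]
r=least_squares(lambda p:np.r_[(proj(c,T(p,P))-top).ravel(),(proj(s,T(p,PS))-sid).ravel()],[.5,0,-.2])
print(r.x,r.fun.round(1))
p=r.x
bt=f([(386,441),(460,437),(460,496),(382,499)])
W=np.array([atz(c,u,v,.166) for u,v in bt]);print('block world',W.round(4),W.mean(0))
a=p[2];Rm=np.array([[np.cos(a),-np.sin(a)],[np.sin(a),np.cos(a)]])
print((W[:,:2]-p[:2])@Rm)
```

```text
[ 0.52985014 -0.00728002 -0.20925998] [ 0.5 -0.8  0.8 -0.2  0.6 -0.7  0.7 -0.8  0.8 -0.4 -1.5 -0.1 -0.   0.9
 -1.4 -0.4 -1.3 -2. ]
block world [[ 0.4968 -0.0735  0.166 ]
 [ 0.501  -0.1284  0.166 ]
 [ 0.4573 -0.1292  0.166 ]
 [ 0.4538 -0.0715  0.166 ]] [ 0.47724045 -0.10064435  0.166     ]
[[-0.01858087 -0.0716661 ]
 [-0.00304327 -0.12444204]
 [-0.04560663 -0.13432126]
 [-0.06103668 -0.07859666]]
```

```bash
cat >> h.py <<'E'
ST=np.array([0.52985,-0.00728,-0.20926])
def st2w(x,y):
    a=ST[2];return np.array([ST[0]+np.cos(a)*x-np.sin(a)*y,ST[1]+np.sin(a)*x+np.cos(a)*y])
def w2st(P):
    a=ST[2];d=np.asarray(P)[...,:2]-ST[:2];return np.stack([np.cos(a)*d[...,0]+np.sin(a)*d[...,1],-np.sin(a)*d[...,0]+np.cos(a)*d[...,1]],-1)
def state():
    o=ctrl.get_obs();q=o['eef_rot'];Rm=R.from_quat(q,scalar_first=True)
    ax=Rm.as_matrix();print('t',round(o['time_s'],2),'st(mm)',(w2st(o['eef_pos'])*1e3).round(1),'z',(o['eef_pos'][2]*1e3).round(1),
     'toolx ang in st',np.degrees(np.arctan2(ax[1,0],ax[0,0])-ST[2]).round(2),'tilt',ax[:,2].round(4),'F st',w2st(np.r_[o['wrist_force'][:2]+ST[:2]]).round(2),o['wrist_force'][2].round(2),'op',round(o['opening'],3),'q',o['q'].round(2))
    return o,Rm
def goal(x,y,z,angdeg):
    """station x,y (m), z world, tool x angle in station deg -> tool-frame shift cm and rotvec deg"""
    o,Rm=state()
    a=np.radians(angdeg)+ST[2]
    G=np.array([[np.cos(a),np.sin(a),0],[np.sin(a),-np.cos(a),0],[0,0,-1.]])
    d=Rm.inv().apply(np.r_[st2w(x,y),z]-o['eef_pos'])*100
    rv=np.degrees((Rm.inv()*R.from_matrix(G)).as_rotvec())
    print('shift cm',d.round(3),'rot',rv.round(2));return d,rv
E
python3 -c "
from h import *
goal(-.095,-.098,.30,90)"
```

```text
t 1.6 st(mm) [-429.   464.8] z 303.9 toolx ang in st 80.92 tilt [ 0. -0. -1.] F st [ 0.83 -0.  ] 0.71 op 0.997 q [ 1.    0.18  1.61 -0.    1.35 -0.21]
shift cm [-50.308  41.868   0.389] rot [ 0.    0.   -9.08]
```

Call:
{"api": "move_arm", "payload": {"rows": "-2.5 2.1 0 0 0 0 0.23;-2.5 2.1 0 0 0 0 0.23;-2.5 2.1 0 0 0 0 0.23;-2.5 2.1 0 0 0 0 0.23;-2.5 2.1 0 0 0 0 0.23;-2.5 2.1 0 0 0 0 0.23;-2.5 2.1 0 0 0 0 0.23;-2.5 2.1 0 0 0 0 0.23;-2.5 2.1 0 0 0 0 0.23;-2.5 2.1 0 0 0 0 0.23;-2.5 2.1 0 0 0 0 0.23;-2.5 2.1 0 0 0 0 0.23;-2.5 2.1 0 0 0 0 0.23;-2.5 2.1 0 0 0 0 0.23;-2.5 2.1 0 0 0 0 0.23;-2.5 2.1 0 0 0 0 0.23;-2.5 2.1 0 0 0 0 0.23;-2.5 2.1 0 0 0 0 0.23;-2.5 2.1 0 0 0 0 0.23;-2.5 2 0 0 0 0 0.23"}}

```text
time_s: 3.6
eef_pos: [0.4183, -0.0821, 0.3041]
eef_rot: [0.0, 0.825, 0.566, 0.0]
wrist_force: [0.3, 0.2, -0.0]
opening: 0.227
```

Call:
{"api": "move_arm", "payload": {"rows": "0 0 0 0 0 -4.5 0.23;0 0 0 0 0 -4.5 0.23;0 0 0 0 0 0 0.23;0 0 0 0 0 0 0.23"}}

```text
time_s: 4.0
eef_pos: [0.4179, -0.0806, 0.3039]
eef_rot: [0.0, 0.778, 0.628, 0.0]
wrist_force: [-0.1, -0.2, 0.6]
opening: 0.227
```

Run:
```python
from h import *
goal(-.095,-.098,.21,90)
c=cam('wrist')
cv2.imwrite('pics/w1.png',cv2.resize(c['color'],(768,576)))
# project model
blk=ctrl.look_for('wrist','block_center');print(blk[:2])
```

```text
t 4.0 st(mm) [-94.3 -95. ] z 303.9 toolx ang in st 89.8 tilt [ 1.e-04 -1.e-04 -1.e+00] F st [-0.09 -0.23] 0.6 op 0.227 q [-0.47 -0.17  1.96 -0.    1.35 -1.83]
shift cm [-0.301 -0.072  9.394] rot [ 0.01  0.   -0.2 ]
[{'bbox': [210.7, 230.0, 275.5, 297.3], 'confidence': 0.64}]
```

View pics/w1.png

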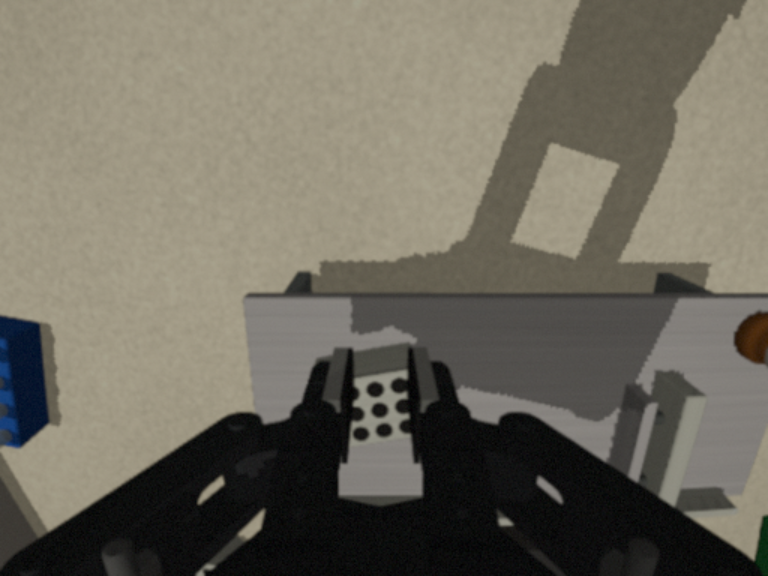

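Run:
```python
from h import *
c=cam('wrist');o,Rm=state()
for n,(u,v) in {'knuckle':(340,277),'fingerouter':(306,262),'padtip_in':(275,234),'padtip_out':(287,236),'padtipL':(235,232),'corner far':(470,300),'plate':(458,250)}.items():
    C,d=ray(c,u,v);C=Rm.inv().apply(C-o['eef_pos']);d=Rm.inv().apply(d)
    for y in (-.011,0.,.011):
        t=(y-C[1])/d[1];print(n,y,(C+d*t).round(4)*1e3)
def corners(pts,z): return (w2st(np.array([atz(c,u/1.5,v/1.5,z) for u,v in pts]))*1e3).round(1)
print('ledge front edge',corners([(245,295),(760,297)],.13))
print('plate face top',corners([(627,385),(606,470)],.157), 'clamp/arm',corners([(656,372),(704,395),(682,508)],.164))
```

```text
t 4.15 st(mm) [-94.3 -94.8] z 304.0 toolx ang in st 89.88 tilt [ 2.e-04 -2.e-04 -1.e+00] F st [-0.08  0.22] -0.21 op 0.23 q [-0.47 -0.17  1.96 -0.    1.35 -1.83]
knuckle -0.011 [ 33.3 -11.   28. ]
knuckle 0.0 [39.   0.  44.1]
knuckle 0.011 [44.6 11.  60.1]
fingerouter -0.011 [ 21.7 -11.   39.4]
fingerouter 0.0 [25.4  0.  57.3]
fingerouter 0.011 [29.1 11.  75.2]
padtip_in -0.011 [ 10.1 -11.   66.9]
padtip_in 0.0 [11.9  0.  89.3]
padtip_in 0.011 [ 13.8  11.  111.7]
padtip_out -0.011 [ 16.1 -11.   64.6]
padtip_out 0.0 [19.   0.  86.6]
padtip_out 0.011 [ 21.8  11.  108.6]
padtipL -0.011 [-11.  -11.   69.3]
padtipL 0.0 [-12.6   0.   92.1]
padtipL 0.011 [-14.2  11.  114.9]
corner far -0.011 [ 76.6 -11.   12. ]
corner far 0.0 [89.3  0.  25.4]
corner far 0.011 [102.   11.   38.8]
plate -0.011 [ 96.6 -11.   48. ]
plate 0.0 [112.6   0.   67.3]
plate 0.011 [128.6  11.   86.6]
ledge front edge [[ -89.6 -177.1]
 [ -87.2  143.6]]
plate face top [[-42.7  47.7]
 [ 18.5  46.1]] clamp/arm [[-54.8  58.7]
 [-39.   91.8]
 [ 45.9  99.6]]
```

Call:
{"api": "move_arm", "payload": {"rows": "-0.1 0 2 0 0 0 0.23;-0.1 0 2 0 0 0 0.23;-0.1 0 2 0 0 0 0.23;0 0 2 0 0 0 0.23;0 0 1 0 0 0 0.23;0 0 0.4 0 0 0 0.23;0 0 0 0 0 0 0.23;0 0.2 0 0 0 0 0.23;0 0.3 0 0 0 0 0.23;0 0.3 0 0 0 0 0.23;0 0.3 0 0 0 0 0.23;0 0.3 0 0 0 0 0.23;0 0.3 0 0 0 0 0.23;0 0.3 0 0 0 0 0.23;0 0.3 0 0 0 0 0.23;0 0.3 0 0 0 0 0.23"}}

```text
time_s: 5.75
eef_pos: [0.4429, -0.089, 0.2098]
eef_rot: [-0.0, 0.778, 0.629, -0.0]
wrist_force: [-1.1, 0.7, 1.0]
opening: 0.231
```

Run:
```python
from h import *
state()
c=cam('wrist')
cv2.imwrite('pics/w2.png',cv2.resize(c['color'],(768,576)))
c=cam('side');cv2.imwrite('pics/s2.png',cv2.resize(c['color'][135:285,190:350],None,fx=4,fy=4,interpolation=cv2.INTER_CUBIC))
```

```text
t 5.75 st(mm) [-68.1 -98. ] z 209.8 toolx ang in st 89.92 tilt [-5.e-04  3.e-04 -1.e+00] F st [-1.24  0.49] 1.02 op 0.231 q [-0.46  0.01  1.99  0.    1.13 -1.82]
```

View pics/w2.png

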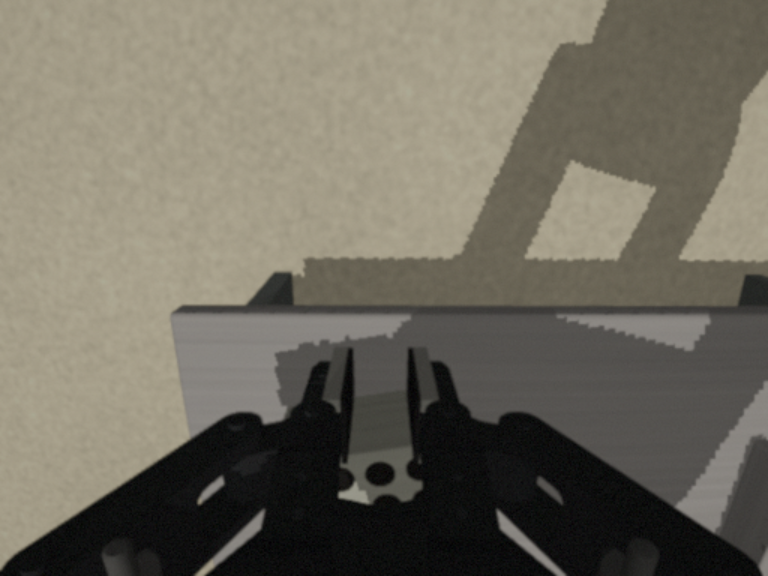

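View pics/s2.png

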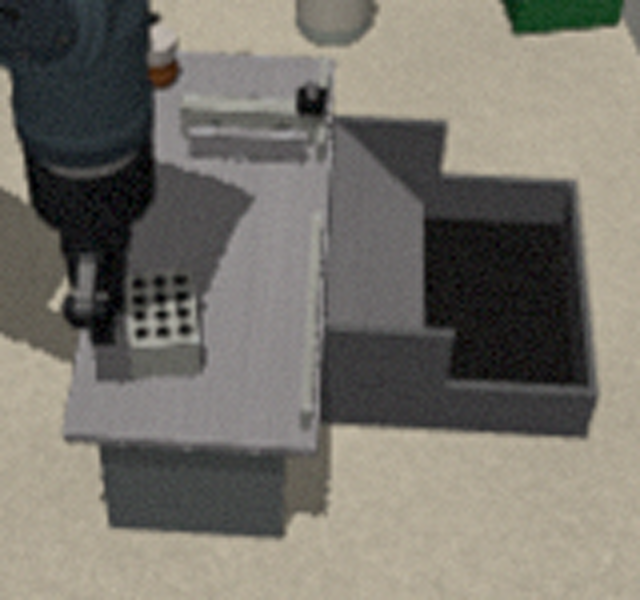

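Call:
{"api": "move_arm", "payload": {"rows": "0 0.2 0 0 0 0 0.23;0 0.3 0 0 0 0 0.23;0 0.3 0 0 0 0 0.23;0 0.3 0 0 0 0 0.23;0 0.3 0 0 0 0 0.23;0 0.3 0 0 0 0 0.23;0 0.3 0 0 0 0 0.23;0 0.3 0 0 0 0 0.23;0 0.3 0 0 0 0 0.23;0 0.3 0 0 0 0 0.23;0 0.3 0 0 0 0 0.23;0 0.3 0 0 0 0 0.23;0 0.3 0 0 0 0 0.23;0 0.3 0 0 0 0 0.23;0 0.3 0 0 0 0 0.23;0 0.3 0 0 0 0 0.23;0 0.2 0 0 0 0 0.23;0 0.1 0 0 0 0 0.23;0 0 0 0 0 0 0.23"}}

```text
time_s: 7.75
eef_pos: [0.4919, -0.0996, 0.21]
eef_rot: [0.0, 0.778, 0.629, 0.0]
wrist_force: [-0.6, -0.2, -0.2]
opening: 0.231
```

Run:
```python
from h import *
state()
c=cam('wrist')
cv2.imwrite('pics/w3.png',cv2.resize(c['color'],(768,576)))
c=cam('side');cv2.imwrite('pics/s3.png',cv2.resize(c['color'][135:285,190:350],None,fx=4,fy=4,interpolation=cv2.INTER_CUBIC))
```

```text
t 7.75 st(mm) [-18.  -98.2] z 210.0 toolx ang in st 89.92 tilt [ 4.e-04 -1.e-04 -1.e+00] F st [-0.57 -0.33] -0.16 op 0.231 q [-0.44  0.13  1.87  0.    1.14 -1.8 ]
```

View pics/w3.png

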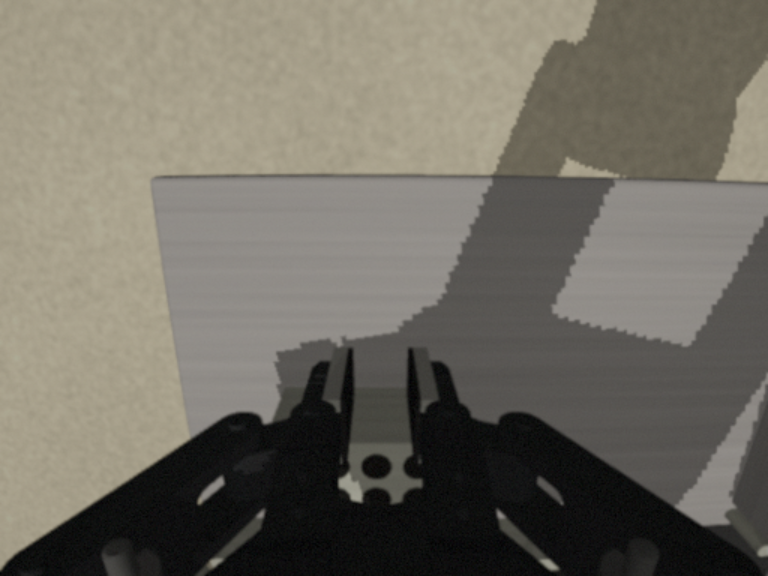

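View pics/s3.png

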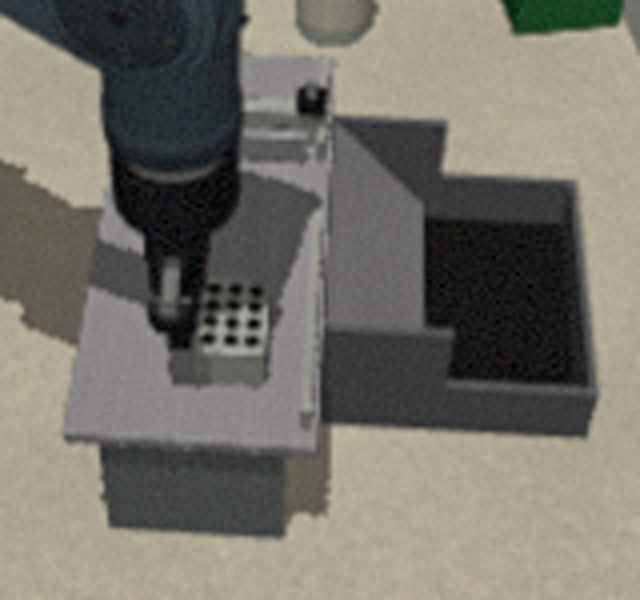

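Call:
{"api": "move_arm", "payload": {"rows": "0 -0.5 0 0 0 0 0.12;0 -1 0 0 0 0 0.12;0 -1.5 0 0 0 0 0.12;0 -1 0 0 0 0 0.12;0 0 -2 0 0 0 0.12;0 0 -3 0 0 0 0.12;0 0 -3 0 0 0 0.12;-1 0 0 0 0 8.5 0.12;-1 0 0 0 0 8.5 0.12;-1 0 0 0 0 8.5 0.12;-1 0 0 0 0 8.5 0.12;-1 0 0 0 0 8.5 0.12;-1 0 0 0 0 8.5 0.12;-1 0 0 0 0 8.5 0.12;-1 0 0 0 0 8.5 0.12;-1 0 0 0 0 8.5 0.12;0 0 0 0 0 8.5 0.12;0 0 0 0 0 5 0.12;0 0 0 0 0 0 0.12"}}

```text
time_s: 9.75
eef_pos: [0.3918, -0.1489, 0.2899]
eef_rot: [0.0, 0.994, -0.106, 0.0]
wrist_force: [0.5, -0.5, 0.6]
opening: 0.117
```

Run:
```python
from h import *
goal(.015,-.165,.21,0)
c=cam('wrist')
cv2.imwrite('pics/w4.png',cv2.resize(c['color'],(768,576)))
c=cam('top');cv2.imwrite('pics/t4.png',cv2.resize(c['color'][100:250,180:330],None,fx=4,fy=4,interpolation=cv2.INTER_CUBIC))
```

```text
t 9.75 st(mm) [-105.6 -167.2] z 289.9 toolx ang in st -0.13 tilt [ 2.e-04 -2.e-04 -1.e+00] F st [ 0.6  -0.36] 0.65 op 0.117 q [-0.65 -0.17  1.99 -0.    1.32 -0.44]
shift cm [12.055 -0.249  7.993] rot [ 0.01 -0.02 -0.13]
```

View pics/w4.png

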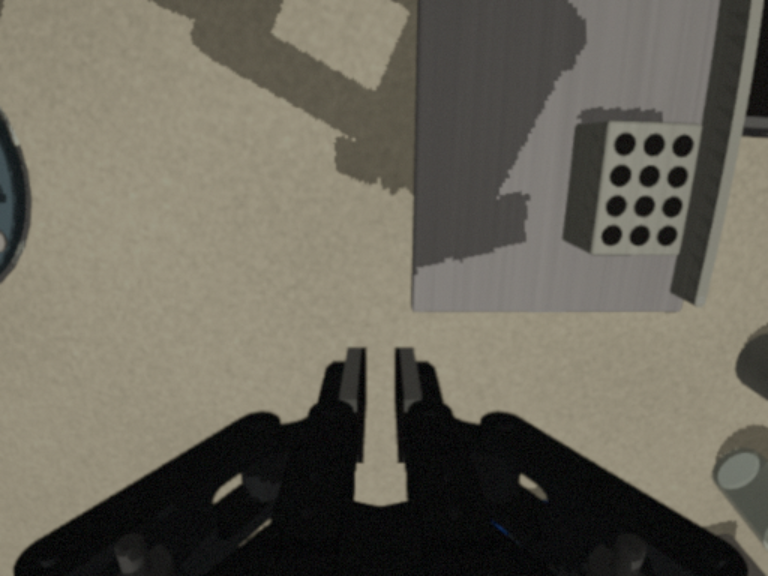

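View pics/t4.png

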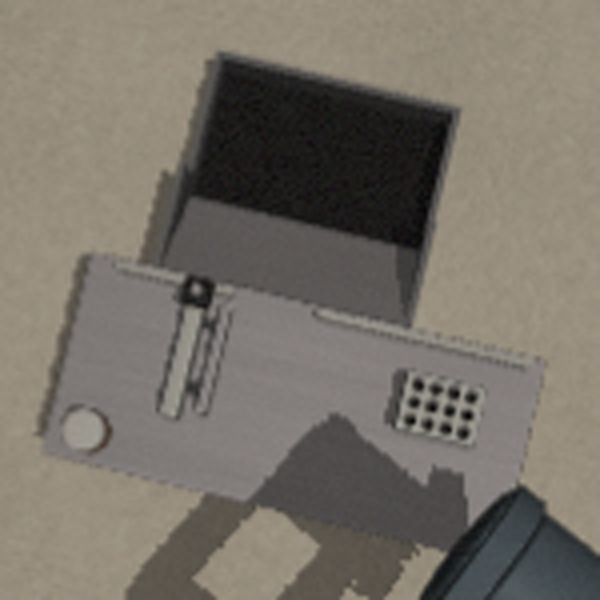

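Run:
```python
from h import *
c=cam('wrist')
def cr(pts,z): return (w2st(np.array([atz(c,u/1.5,v/1.5,z) for u,v in pts]))*1e3).round(1)
print('ledge',cr([(413,311),(680,311),(416,5)],.13))
b=cr([(610,122),(703,125),(682,254),(593,254)],.166);print('blk',b,b.mean(0))
t=cam('top')
f=lambda pts,z:(w2st(np.array([atz(t,180+x/4-.375,100+y/4-.375,z) for x,y in pts]))*1e3).round(1)
b=f([(408,370),(485,386),(473,446),(394,429)],.166);print('blk top',b,b.mean(0))
print('clamp',f([(183,277),(214,282),(208,308),(178,302)],.191))
print('kerb notch ends',f([(316,313),(234,293)],.152))
print('plate',f([(230,310),(207,412),(192,408)],.157))
```

```text
ledge [[ -87.1 -178.8]
 [  70.5 -179.2]
 [ -88.9  -24.3]]
blk [[  -6.9  -78.2]
 [  36.   -78. ]
 [  37.6 -136.4]
 [  -6.4 -136.7]] [  15.075 -107.325]
blk top [[  36.6  -75.5]
 [  38.2 -134. ]
 [  -7.3 -135.4]
 [  -8.5  -75.4]] [  14.75  -105.075]
clamp [[ 62.9 101. ]
 [ 64.5  78.1]
 [ 44.9  77.8]
 [ 44.1 100.2]]
kerb notch ends [[63.7  1.2]
 [64.2 64.9]]
plate [[ 50.5  64.4]
 [-28.   63.2]
 [-27.7  74.8]]
```

Run:
```python
from h import *
c=cam('wrist');o,Rm=state()
for u,v in [(500,415),(560,440),(640,480),(700,520),(740,550)]:
    C,d=ray(c,u/1.5,v/1.5);C=Rm.inv().apply(C-o['eef_pos']);d=Rm.inv().apply(d)
    print(u,v,[ (C+d*(y-C[1])/d[1]).round(3).tolist() for y in (-.02,-.011,0.,.011)])
```

```text
t 10.0 st(mm) [-105.1 -167.2] z 289.9 toolx ang in st 0.0 tilt [ 0.  0. -1.] F st [ 0.62 -0.36] 0.07 op 0.122 q [-0.65 -0.17  1.99  0.    1.32 -0.44]
500 415 [[0.026, -0.02, 0.013], [0.031, -0.011, 0.026], [0.036, 0.0, 0.042], [0.041, 0.011, 0.058]]
560 440 [[0.036, -0.02, 0.004], [0.042, -0.011, 0.015], [0.05, 0.0, 0.029], [0.057, 0.011, 0.044]]
640 480 [[0.047, -0.02, -0.009], [0.054, -0.011, 0.001], [0.064, 0.0, 0.013], [0.073, 0.011, 0.025]]
700 520 [[0.052, -0.02, -0.018], [0.06, -0.011, -0.01], [0.07, 0.0, 0.0], [0.08, 0.011, 0.01]]
740 550 [[0.054, -0.02, -0.024], [0.063, -0.011, -0.017], [0.074, 0.0, -0.008], [0.084, 0.011, 0.0]]
```

Call:
{"api": "move_arm", "payload": {"rows": "2 0 0 0 0 0 0.12;2 0 0 0 0 0 0.12;2 0 0 0 0 0 0.12;2 0 0 0 0 0 0.12;2 0 0 0 0 0 0.12;2 0 0 0 0 0 0.12;0 0 2 0 0 0 0.12;0 0 2 0 0 0 0.12;0 0 2 0 0 0 0.12;0 0 1.5 0 0 0 0.12;0 0 0.5 0 0 0 0.12;0 0 0 0 0 0 0.12;0 -0.2 0 0 0 0 0.12;0 -0.3 0 0 0 0 0.12;0 -0.3 0 0 0 0 0.12;0 -0.3 0 0 0 0 0.12;0 -0.3 0 0 0 0 0.12;0 -0.3 0 0 0 0 0.12;0 -0.3 0 0 0 0 0.12;0 -0.3 0 0 0 0 0.12"}}

```text
time_s: 12.0
eef_pos: [0.5145, -0.1516, 0.2099]
eef_rot: [0.0, 0.994, -0.105, 0.0]
wrist_force: [0.2, -1.4, -0.2]
opening: 0.121
```

Call:
{"api": "move_arm", "payload": {"rows": "0 -0.4 0 0 0 0 0.12;0 -0.4 0 0 0 0 0.12;0 -0.4 0 0 0 0 0.12;0 -0.4 0 0 0 0 0.12;0 -0.4 0 0 0 0 0.12;0 -0.4 0 0 0 0 0.12;0 -0.4 0 0 0 0 0.12;0 -0.4 0 0 0 0 0.12;0 -0.4 0 0 0 0 0.12;0 -0.4 0 0 0 0 0.12;0 -0.4 0 0 0 0 0.12;0 -0.4 0 0 0 0 0.12;0 -0.4 0 0 0 0 0.12;0 -0.4 0 0 0 0 0.12;0 -0.4 0 0 0 0 0.12;0 -0.4 0 0 0 0 0.12"}}

```text
time_s: 13.6
eef_pos: [0.528, -0.0888, 0.2099]
eef_rot: [0.0, 0.994, -0.105, 0.0]
wrist_force: [-1.3, -1.8, 1.0]
opening: 0.124
```

Run:
```python
from h import *
state()
c=cam('wrist')
cv2.imwrite('pics/w5.png',cv2.resize(c['color'],(768,576)))
c=cam('side');cv2.imwrite('pics/s5.png',cv2.resize(c['color'][135:285,190:350],None,fx=4,fy=4,interpolation=cv2.INTER_CUBIC))
```

```text
t 13.6 st(mm) [ 15.1 -80.1] z 209.9 toolx ang in st -0.08 tilt [ 1.e-04 -0.e+00 -1.e+00] F st [-0.89 -2.03] 1.04 op 0.124 q [-0.39  0.2   1.79 -0.    1.15 -0.18]
```

View pics/w5.png

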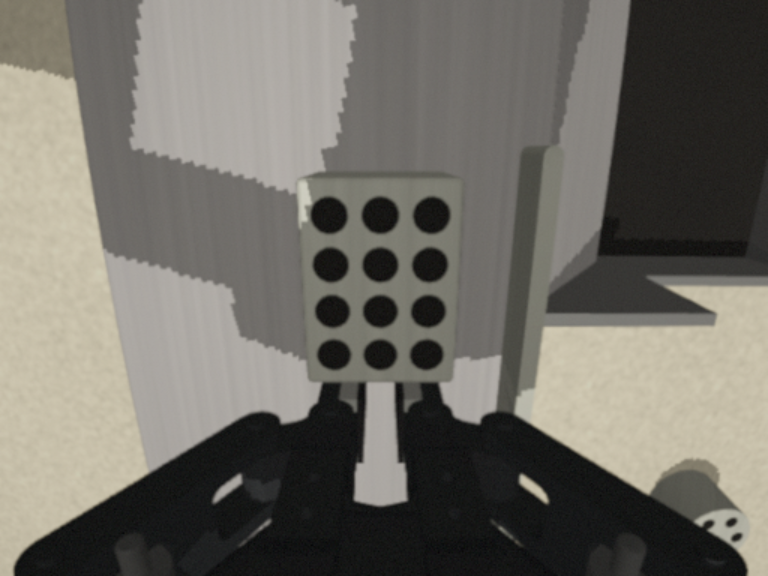

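View pics/s5.png

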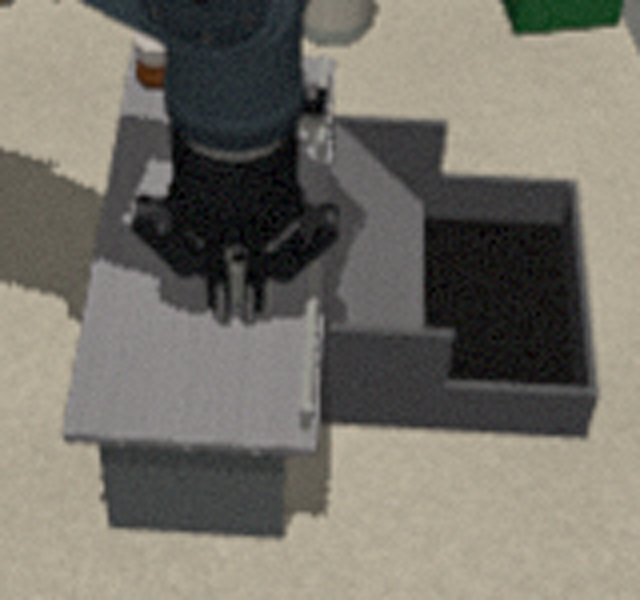

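Call:
{"api": "move_arm", "payload": {"rows": "0 -0.4 0 0 0 0 0.12;0 -0.4 0 0 0 0 0.12;0 -0.4 0 0 0 0 0.12;0 -0.4 0 0 0 0 0.12;0 -0.4 0 0 0 0 0.12;0 -0.4 0 0 0 0 0.12;0 -0.4 0 0 0 0 0.12;0 -0.4 0 0 0 0 0.12;0 -0.4 0 0 0 0 0.12;0 -0.4 0 0 0 0 0.12;0 -0.4 0 0 0 0 0.12;0 -0.4 0 0 0 0 0.12;0 -0.4 0 0 0 0 0.12;0 -0.2 0 0 0 0 0.12;0 -0.1 0 0 0 0 0.12;0 -0.1 0 0 0 0 0.12"}}

```text
time_s: 15.3
eef_pos: [0.5396, -0.0343, 0.2099]
eef_rot: [0.0, 0.994, -0.105, -0.0]
wrist_force: [-0.4, -0.5, -0.8]
opening: 0.124
```

Run:
```python
from h import *
state()
c=cam('wrist')
cv2.imwrite('pics/w6.png',cv2.resize(c['color'],(768,576)))
c=cam('top');cv2.imwrite('pics/t6.png',cv2.resize(c['color'][100:250,180:330],None,fx=4,fy=4,interpolation=cv2.INTER_CUBIC))
```

```text
t 15.3 st(mm) [ 15.2 -24.4] z 209.9 toolx ang in st -0.08 tilt [-1.e-04 -1.e-04 -1.e+00] F st [-0.26 -0.61] -0.79 op 0.124 q [-0.28  0.21  1.78 -0.    1.16 -0.07]
```

View pics/w6.png

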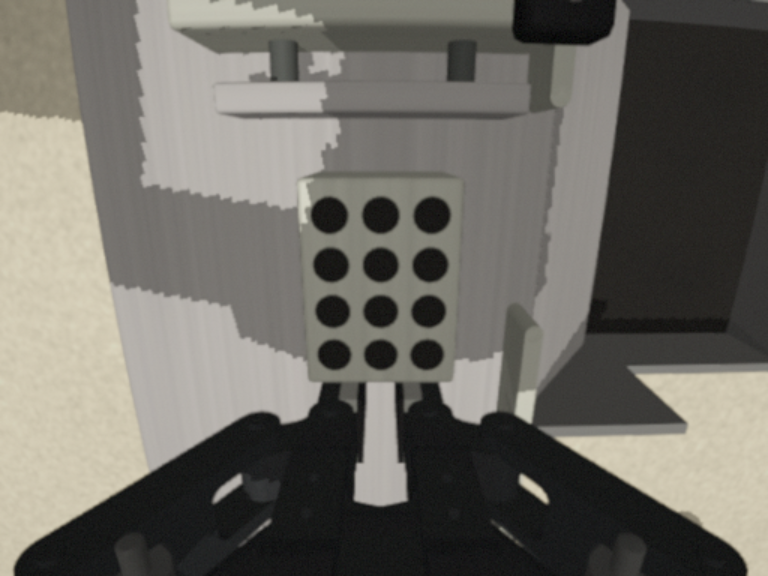

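Run:
```python
from h import *
c=cam('wrist');state()
def cr(pts,z): return (w2st(np.array([atz(c,u/1.5,v/1.5,z) for u,v in pts]))*1e3).round(1)
print('plate',cr([(216,112),(529,112)],.157),cr([(220,117),(525,117)],.133));b=cr([(299,180),(461,180),(454,380),(310,380)],.166);print(b)
print('kerb ends',cr([(540,325),(561,105)],.152),'clamp',cr([(516,40),(610,40)],.191))
```

```text
t 15.45 st(mm) [ 15.2 -24.3] z 209.9 toolx ang in st -0.09 tilt [ 2.e-04  2.e-04 -1.e+00] F st [ 0.19 -0.27] -0.38 op 0.12 q [-0.28  0.21  1.78  0.    1.16 -0.07]
plate [[-29.3  62.4]
 [ 54.9  62.1]] [[-36.7  62.8]
 [ 61.5  62.5]]
[[ -6.   44.7]
 [ 35.7  44.6]
 [ 36.8 -13.5]
 [ -6.2 -13.4]]
kerb ends [[66.3 -1.8]
 [65.4 64.5]] clamp [[40.3 72.2]
 [58.4 72.7]]
```

Call:
{"api": "move_arm", "payload": {"rows": "0 -0.2 0 0 0 0 0.12;0 -0.2 0 0 0 0 0.12;0 -0.2 0 0 0 0 0.12;0 -0.2 0 0 0 0 0.12;0 -0.2 0 0 0 0 0.12;0 -0.2 0 0 0 0 0.12;0 -0.1 0 0 0 0 0.12;0 -0.1 0 0 0 0 0.12;0 -0.1 0 0 0 0 0.12"}}

```text
time_s: 16.35
eef_pos: [0.5428, -0.0197, 0.21]
eef_rot: [0.0, 0.994, -0.105, 0.0]
wrist_force: [-1.1, -2.4, 0.3]
opening: 0.122
```

Call:
{"api": "move_arm", "payload": {"rows": "0 -0.1 0 0 0 0 0.12;0 -0.1 0 0 0 0 0.12"}}

```text
time_s: 16.55
eef_pos: [0.5432, -0.0178, 0.21]
eef_rot: [0.0, 0.994, -0.105, 0.0]
wrist_force: [-0.5, -2.4, 2.1]
opening: 0.119
```

```bash
python3 -c "
from h import *
state();c=cam('wrist');state();cv2.imwrite('pics/w7.png',cv2.resize(c['color'],(768,576)))"
```

```text
t 16.55 st(mm) [15.2 -7.5] z 210.0 toolx ang in st -0.08 tilt [ 0.e+00 -3.e-04 -1.e+00] F st [ 0.  -2.5] 2.08 op 0.119 q [-0.25  0.22  1.77 -0.    1.16 -0.04]
t 16.6 st(mm) [15.2 -7.4] z 210.0 toolx ang in st -0.08 tilt [ 0.e+00 -3.e-04 -1.e+00] F st [-0.1  -1.06] 1.29 op 0.119 q [-0.25  0.22  1.77 -0.    1.16 -0.04]
```

View pics/w7.png

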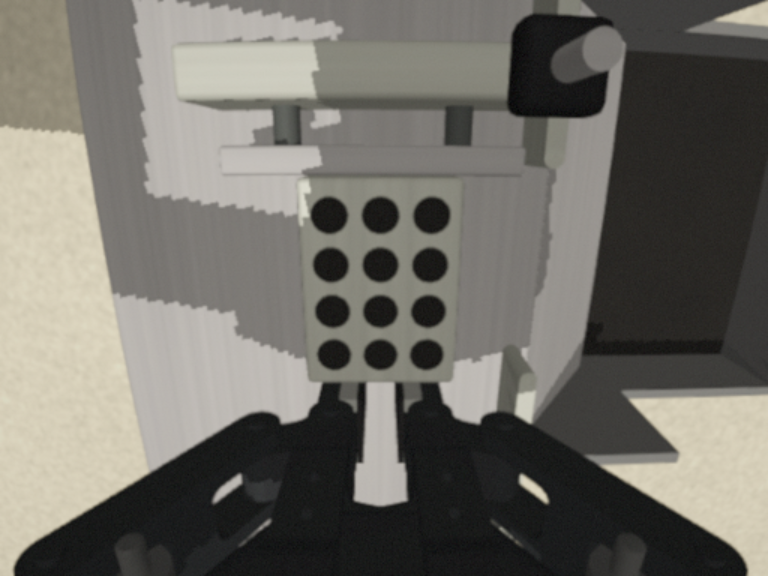

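Nearly touching. Now steps of half a millimetre.

Call:
{"api": "move_arm", "payload": {"rows": "0 -0.05 0 0 0 0 0.12;0 -0.05 0 0 0 0 0.12;0 0 0 0 0 0 0.12"}}

```text
time_s: 16.9
eef_pos: [0.5433, -0.0171, 0.21]
eef_rot: [0.0, 0.994, -0.105, -0.0]
wrist_force: [-1.5, -5.2, 2.0]
opening: 0.123
```

Call:
{"api": "move_arm", "payload": {"rows": "0 -0.05 0 0 0 0 0.12;0 -0.05 0 0 0 0 0.12;0 0 0 0 0 0 0.12"}}

```text
time_s: 17.2
eef_pos: [0.5435, -0.0163, 0.21]
eef_rot: [0.001, 0.994, -0.105, -0.0]
wrist_force: [-0.9, -5.5, 2.3]
opening: 0.12
```

```bash
python3 -c "
from h import *
F=[]
for i in range(4):
    state();ctrl.camera('side')
"
```

```text
t 17.2 st(mm) [15.2 -6. ] z 210.0 toolx ang in st -0.09 tilt [-3.e-04 -1.e-03 -1.e+00] F st [ 0.27 -5.56] 2.27 op 0.12 q [-0.25  0.22  1.77 -0.    1.16 -0.04]
t 17.25 st(mm) [15.2 -6. ] z 210.0 toolx ang in st -0.09 tilt [-3.e-04 -1.e-03 -1.e+00] F st [-0.82 -6.56] 1.94 op 0.121 q [-0.25  0.22  1.77 -0.    1.16 -0.04]
t 17.3 st(mm) [15.2 -6. ] z 210.0 toolx ang in st -0.09 tilt [-4.e-04 -1.e-03 -1.e+00] F st [-0.55 -5.7 ] 2.31 op 0.116 q [-0.25  0.22  1.77 -0.    1.16 -0.04]
t 17.35 st(mm) [15.2 -6. ] z 210.0 toolx ang in st -0.09 tilt [-3.e-04 -1.e-03 -1.e+00] F st [-0.53 -5.73] 2.65 op 0.119 q [-0.25  0.22  1.77 -0.    1.16 -0.04]
```

Call:
{"api": "move_arm", "payload": {"rows": "0 -0.04 0 0 0 0 0.12;0 0 0 0 0 0 0.12;0 0 0 0 0 0 0.12"}}

```text
time_s: 17.7
eef_pos: [0.5435, -0.0161, 0.21]
eef_rot: [0.001, 0.994, -0.105, -0.0]
wrist_force: [-2.0, -6.7, 2.0]
opening: 0.123
```

```bash
python3 -c "
from h import *
F=[]
for i in range(4):
    state();c=ctrl.camera('wrist')
cv2.imwrite('pics/w8.png',cv2.resize(c['color'],(768,576)))
"
```

```text
t 17.7 st(mm) [15.2 -5.8] z 210.0 toolx ang in st -0.09 tilt [-4.0e-04 -1.3e-03 -1.0e+00] F st [-0.6  -6.95] 2.04 op 0.123 q [-0.25  0.22  1.77 -0.    1.16 -0.04]
t 17.75 st(mm) [15.2 -5.8] z 210.0 toolx ang in st -0.09 tilt [-4.0e-04 -1.3e-03 -1.0e+00] F st [-1.18 -6.39] 2.79 op 0.121 q [-0.25  0.22  1.77 -0.    1.16 -0.04]
t 17.8 st(mm) [15.2 -5.8] z 210.0 toolx ang in st -0.09 tilt [-4.0e-04 -1.3e-03 -1.0e+00] F st [-1.4  -6.94] 3.26 op 0.115 q [-0.25  0.22  1.77 -0.    1.16 -0.04]
t 17.85 st(mm) [15.2 -5.8] z 210.0 toolx ang in st -0.09 tilt [-4.0e-04 -1.2e-03 -1.0e+00] F st [-0.91 -6.84] 2.11 op 0.123 q [-0.25  0.22  1.77 -0.    1.16 -0.04]
```

View pics/w8.png

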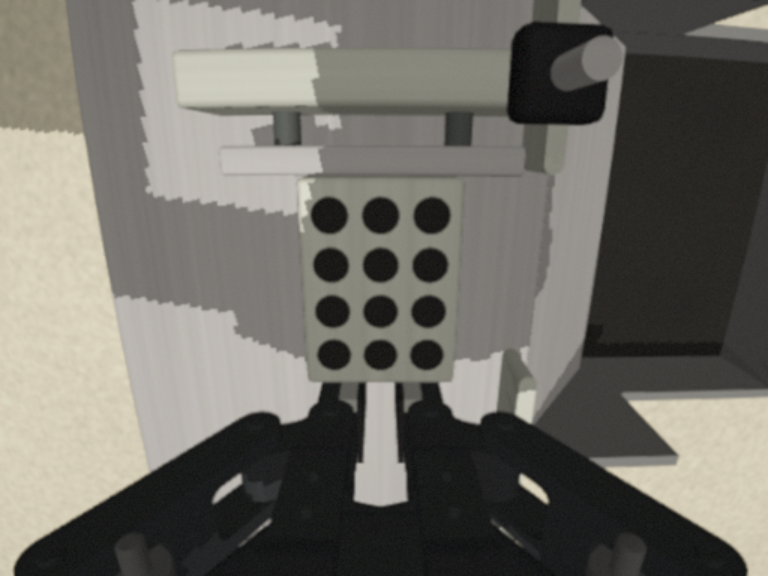

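Call:
{"api": "move_arm", "payload": {"rows": "0 0.05 0 0 0 0 0.12;0 0.05 0 0 0 0 0.12;0 0.05 0 0 0 0 0.12;0 0.05 0 0 0 0 0.12;0 0.05 0 0 0 0 0.12;0 0.05 0 0 0 0 0.12;0 0.05 0 0 0 0 0.12;0 0.05 0 0 0 0 0.12;0 0.05 0 0 0 0 0.12;0 0.05 0 0 0 0 0.12;0 0.05 0 0 0 0 0.12;0 0.05 0 0 0 0 0.12;0 0.05 0 0 0 0 0.12;0 0.05 0 0 0 0 0.12;0 0 0 0 0 0 0.12"}}

```text
time_s: 19.4
eef_pos: [0.5422, -0.0223, 0.2099]
eef_rot: [-0.0, 0.994, -0.105, -0.0]
wrist_force: [0.1, 0.6, -0.1]
opening: 0.12
```

```bash
python3 -c "
from h import *
state();c=ctrl.camera('wrist')
def cr(pts,z): return (w2st(np.array([atz(c,u/1.5,v/1.5,z) for u,v in pts]))*1e3).round(1)
cv2.imwrite('pics/w9.png',cv2.resize(c['color'],(768,576)))
"
```

```text
t 19.4 st(mm) [ 15.2 -12.1] z 209.9 toolx ang in st -0.09 tilt [-0.  0. -1.] F st [-0.08  0.62] -0.11 op 0.12 q [-0.26  0.21  1.77  0.    1.16 -0.05]
```

View pics/w9.png

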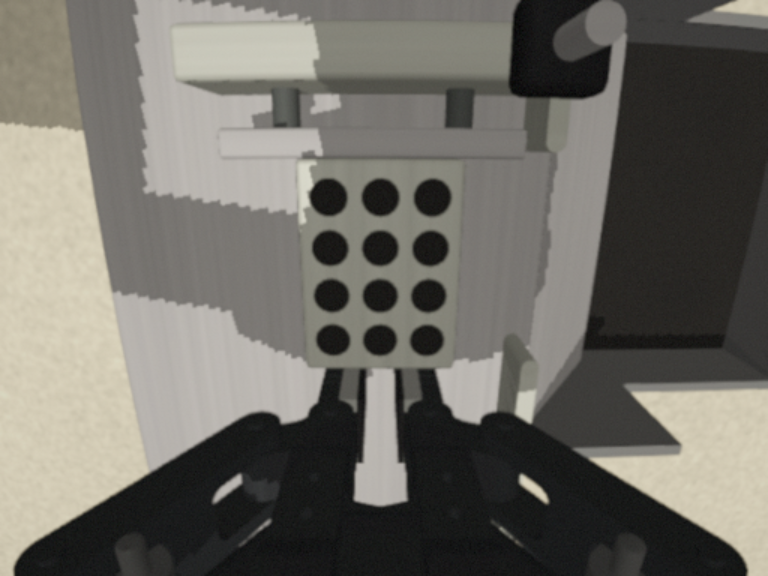

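Call:
{"api": "move_arm", "payload": {"rows": "0 0.5 0 0 0 0 0.12;0 0.5 0 0 0 0 0.12;0 0 -2 0 0 0 0.12;0 0 -3 0 0 0 0.12;0 0 -3 0 0 0 0.12;-2 -1 0 0 0 0 0.12;-2 -2 0 0 0 0 0.12;-1.5 -1.5 0 0 0 0 0.12;0 0 0 0 0 -8.5 0.12;0 0 0 0 0 -8.5 0.12;0 0 0 0 0 -8.5 0.12;0 0 0 0 0 -8.5 0.12;0 0 0 0 0 -8.5 0.12;0 0 0 0 0 -8.5 0.12;0 0 0 0 0 -8.5 0.12;0 0 0 0 0 -8.5 0.12;0 0 0 0 0 -8.5 0.12;0 0 0 0 0 -8.5 0.12;0 0 0 0 0 -5 0.12;0 0 0 0 0 0 0.12"}}

```text
time_s: 21.45
eef_pos: [0.4957, 0.0231, 0.2899]
eef_rot: [0.0, 0.777, 0.629, -0.0]
wrist_force: [-0.2, 0.8, -0.7]
opening: 0.118
```

Run:
```python
from h import *
goal(-.038,.0225,.217,90)
c=cam('wrist');cv2.imwrite('pics/w10.png',cv2.resize(c['color'],(768,576)))
t=cam('top');cv2.imwrite('pics/t10.png',cv2.resize(t['color'][100:250,180:330],None,fx=4,fy=4,interpolation=cv2.INTER_CUBIC))
```

```text
t 21.45 st(mm) [-39.8  22.7] z 289.9 toolx ang in st 89.93 tilt [-0.e+00 -1.e-04 -1.e+00] F st [-0.32  0.78] -0.71 op 0.118 q [-0.19  0.02  1.82 -0.    1.31 -1.55]
shift cm [-0.014  0.175  7.289] rot [-0.    0.01 -0.07]
```

View pics/w10.png

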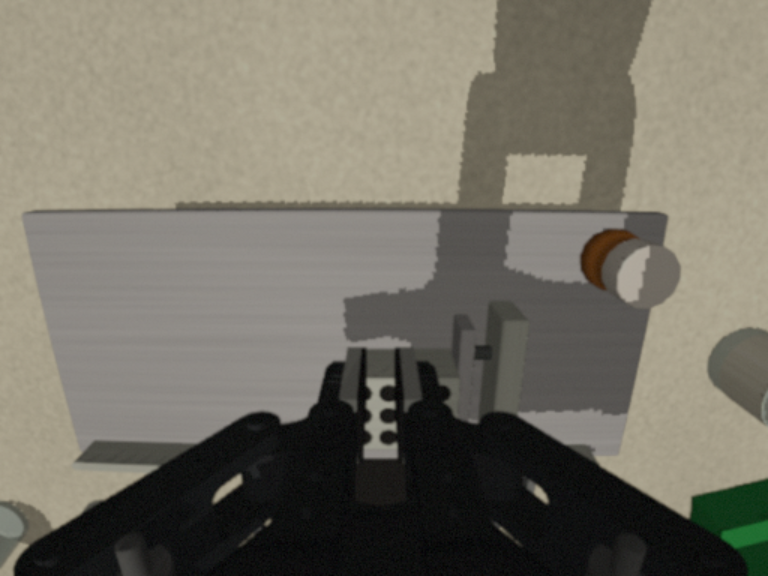

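View pics/t10.png

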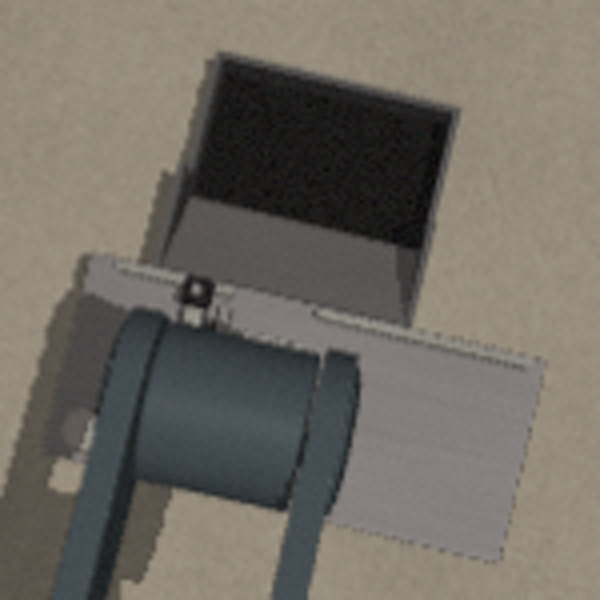

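Call:
{"api": "move_arm", "payload": {"rows": "0 0 2 0 0 0 0.12;0 0 2 0 0 0 0.12;0 0 2 0 0 0 0.12;0 0 1 0 0 0 0.12;0 0 0.3 0 0 0 0.12;0 0 0 0 0 0 0.12;0 0.3 0 0 0 0 0.12;0 0.3 0 0 0 0 0.12;0 0.3 0 0 0 0 0.12;0 0.3 0 0 0 0 0.12;0 0.3 0 0 0 0 0.12;0 0.2 0 0 0 0 0.12;0 0.2 0 0 0 0 0.12;0 0.2 0 0 0 0 0.12;0 0.2 0 0 0 0 0.12;0 0.2 0 0 0 0 0.12;0 0.2 0 0 0 0 0.12;0 0.2 0 0 0 0 0.12;0 0.2 0 0 0 0 0.12;0 0.2 0 0 0 0 0.12"}}

```text
time_s: 23.55
eef_pos: [0.5281, 0.0165, 0.2168]
eef_rot: [-0.0, 0.778, 0.629, -0.0]
wrist_force: [-2.3, -1.4, -0.5]
opening: 0.121
```

Run:
```python
from h import *
state()
c=cam('wrist');cv2.imwrite('pics/w11.png',cv2.resize(c['color'],(768,576)))
c=cam('side');cv2.imwrite('pics/s11.png',cv2.resize(c['color'][135:285,190:350],None,fx=4,fy=4,interpolation=cv2.INTER_CUBIC))
t=cam('top');cv2.imwrite('pics/t11.png',cv2.resize(t['color'][100:250,180:330],None,fx=4,fy=4,interpolation=cv2.INTER_CUBIC))
```

```text
t 23.55 st(mm) [-6.7 22.9] z 216.8 toolx ang in st 89.91 tilt [-2.e-04 -0.e+00 -1.e+00] F st [-1.93 -1.79] -0.49 op 0.121 q [-0.19  0.17  1.8  -0.    1.16 -1.55]
```

View pics/s11.png

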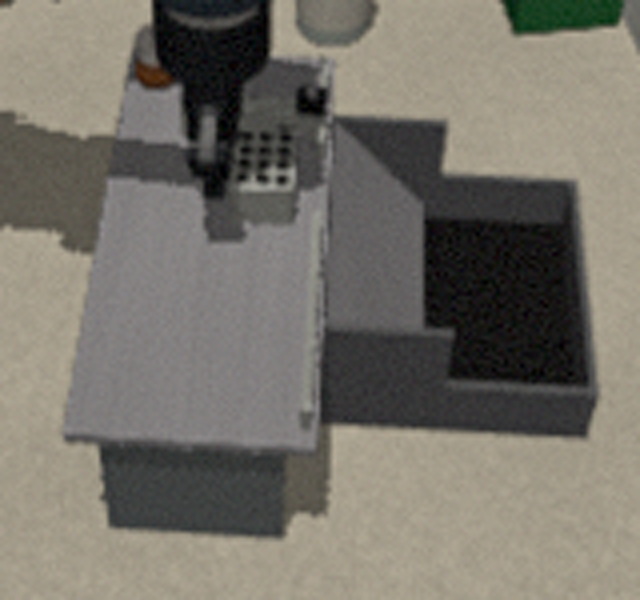

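View pics/t11.png

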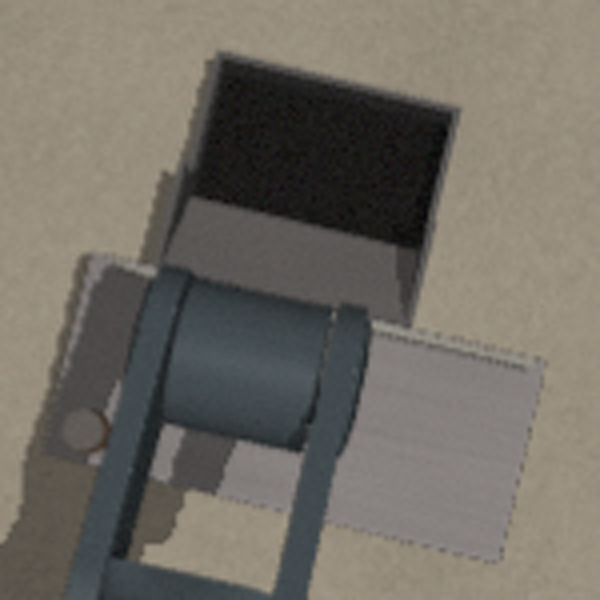

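View pics/w11.png

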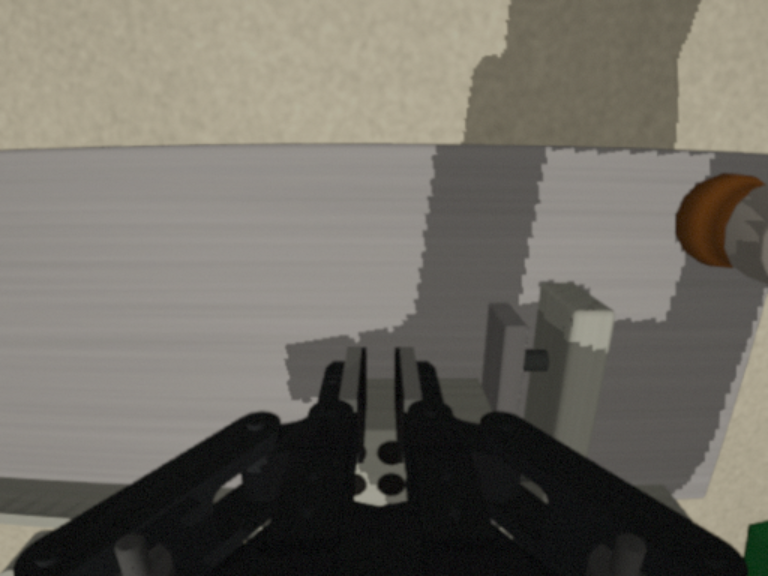

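Call:
{"api": "move_arm", "payload": {"rows": "0 0.2 0 0 0 0 0.12;0 0.2 0 0 0 0 0.12;0 0.2 0 0 0 0 0.12;0 0.2 0 0 0 0 0.12;0 0.2 0 0 0 0 0.12;0 0.2 0 0 0 0 0.12;0 0.2 0 0 0 0 0.12;0 0.2 0 0 0 0 0.12;0 0.2 0 0 0 0 0.12;0 0.2 0 0 0 0 0.12;0 0.2 0 0 0 0 0.12;0 0.2 0 0 0 0 0.12;0 0.2 0 0 0 0 0.12;0 0.2 0 0 0 0 0.12"}}

```text
time_s: 25.1
eef_pos: [0.5555, 0.0107, 0.2169]
eef_rot: [-0.0, 0.778, 0.629, -0.0]
wrist_force: [-3.3, -0.4, 1.9]
opening: 0.118
```

Run:
```python
from h import *
state()
c=cam('side');cv2.imwrite('pics/s12.png',cv2.resize(c['color'][135:235,230:330],None,fx=6,fy=6,interpolation=cv2.INTER_CUBIC))
```

```text
t 25.1 st(mm) [21.4 23. ] z 216.9 toolx ang in st 89.92 tilt [-1.e-04 -0.e+00 -1.e+00] F st [-3.16 -1.08] 1.93 op 0.118 q [-0.19  0.23  1.73 -0.    1.18 -1.55]
```

View pics/s12.png

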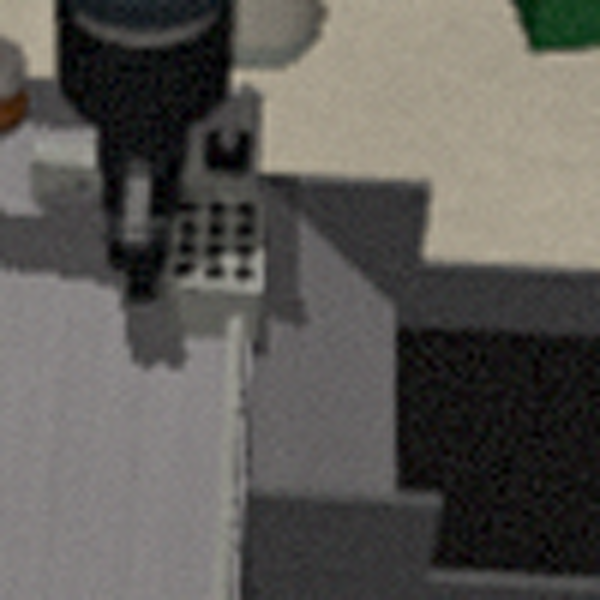

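Call:
{"api": "move_arm", "payload": {"rows": "0 0.1 0 0 0 0 0.12;0 0.1 0 0 0 0 0.12;0 0.1 0 0 0 0 0.12;0 0.1 0 0 0 0 0.12;0 0.1 0 0 0 0 0.12;0 0.1 0 0 0 0 0.12;0 0.1 0 0 0 0 0.12"}}

```text
time_s: 25.85
eef_pos: [0.5623, 0.0092, 0.2169]
eef_rot: [-0.0, 0.778, 0.629, -0.0]
wrist_force: [-3.5, -0.7, 2.4]
opening: 0.115
```

Call:
{"api": "move_arm", "payload": {"rows": "0 0.1 0 0 0 0 0.12;0 0.1 0 0 0 0 0.12;0 0.1 0 0 0 0 0.12"}}

```text
time_s: 26.15
eef_pos: [0.5652, 0.0086, 0.2169]
eef_rot: [-0.0, 0.778, 0.629, -0.0]
wrist_force: [-2.5, -0.6, 1.6]
opening: 0.119
```

Call:
{"api": "move_arm", "payload": {"rows": "0 0.1 0 0 0 0 0.12;0 0.1 0 0 0 0 0.12"}}

```text
time_s: 26.35
eef_pos: [0.5672, 0.0082, 0.2169]
eef_rot: [0.0, 0.778, 0.629, -0.0]
wrist_force: [-3.4, -1.2, 2.3]
opening: 0.118
```

Call:
{"api": "move_arm", "payload": {"rows": "0 0.1 0 0 0 0 0.12;0 0.1 0 0 0 0 0.12;0 0.1 0 0 0 0 0.12"}}

```text
time_s: 26.65
eef_pos: [0.5702, 0.0076, 0.2169]
eef_rot: [0.0, 0.778, 0.629, 0.0]
wrist_force: [-2.7, -1.1, 1.4]
opening: 0.12
```

Run:
```python
from h import *
state()
c=cam('side');cv2.imwrite('pics/s13.png',cv2.resize(c['color'][135:235,230:330],None,fx=6,fy=6,interpolation=cv2.INTER_CUBIC))
```

```text
t 26.65 st(mm) [36.4 22.9] z 216.9 toolx ang in st 89.92 tilt [ 1.e-04 -0.e+00 -1.e+00] F st [-2.43 -1.68] 1.39 op 0.12 q [-0.19  0.26  1.7   0.    1.18 -1.55]
```

View pics/s13.png

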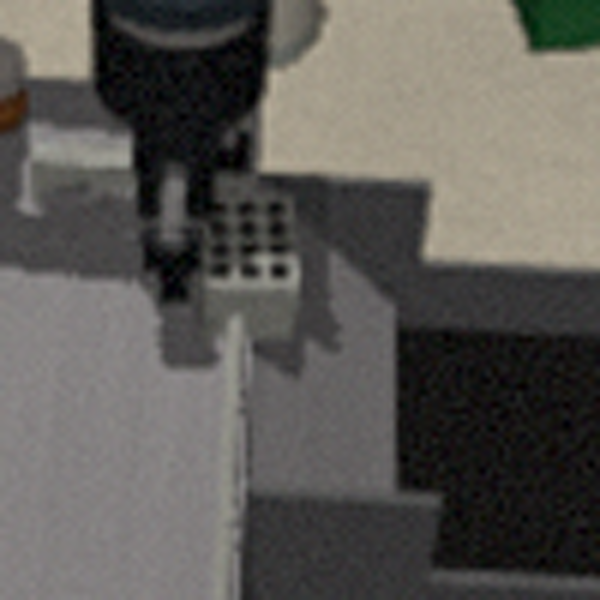

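Call:
{"api": "move_arm", "payload": {"rows": "0 0.1 0 0 0 0 0.12;0 0.2 0 0 0 0 0.12;0 0.2 0 0 0 0 0.12;0 0.2 0 0 0 0 0.12;0 0.2 0 0 0 0 0.12;0 0.2 0 0 0 0 0.12"}}

```text
time_s: 27.3
eef_pos: [0.5813, 0.0053, 0.2169]
eef_rot: [0.0, 0.778, 0.629, 0.0]
wrist_force: [0.0, 1.1, -0.1]
opening: 0.119
```

Run:
```python
from h import *
state()
c=cam('side');cv2.imwrite('pics/s14.png',cv2.resize(c['color'][135:235,230:330],None,fx=6,fy=6,interpolation=cv2.INTER_CUBIC))
```

```text
t 27.3 st(mm) [47.7 23. ] z 216.9 toolx ang in st 89.92 tilt [ 8.e-04  1.e-04 -1.e+00] F st [-0.2   1.13] -0.13 op 0.119 q [-0.19  0.29  1.67  0.    1.19 -1.56]
```

View pics/s14.png

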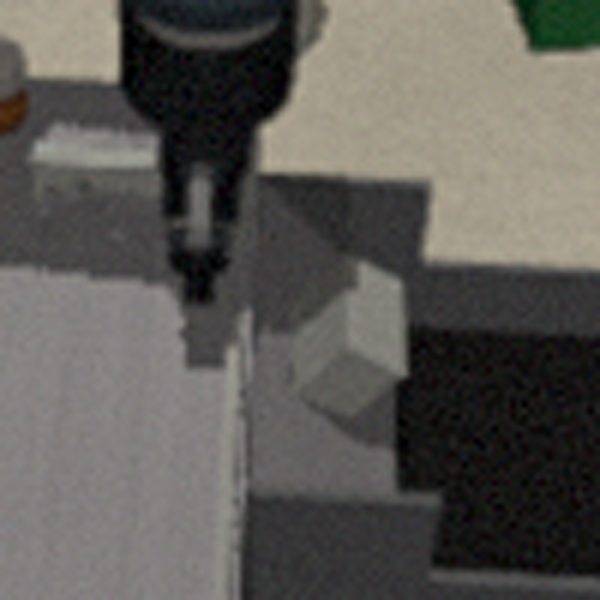

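Call:
{"api": "move_arm", "payload": {"rows": "0 -0.5 0 0 0 0 0.12;0 -1 0 0 0 0 0.12;0 -2 0 0 0 0 0.12;0 -2 0 0 0 0 0.12;0 -1 -1 0 0 0 0.12;0 0 -3 0 0 0 0.12;0 0 -3 0 0 0 0.12;0 0 -3 0 0 0 0.12;0 -3 0 0 0 0 0.12;0 -4 0 0 0 0 0.12;0 -3 0 0 0 0 0.12;0 0 0 0 0 0 0.12;0 0 0 0 0 0 0.12;0 0 0 0 0 0 0.12;0 0 0 0 0 0 0.12"}}

```text
time_s: 28.85
eef_pos: [0.4201, 0.0396, 0.3169]
eef_rot: [0.0, 0.778, 0.629, 0.0]
wrist_force: [-0.2, 1.3, -0.3]
opening: 0.116
```

Run:
```python
from h import *
state()
c=cam('side');cv2.imwrite('pics/s15.png',cv2.resize(c['color'][135:285,190:350],None,fx=4,fy=4,interpolation=cv2.INTER_CUBIC))
t=cam('top');cv2.imwrite('pics/t15.png',cv2.resize(t['color'][100:250,180:330],None,fx=4,fy=4,interpolation=cv2.INTER_CUBIC))
```

```text
t 28.85 st(mm) [-117.1   23.1] z 316.9 toolx ang in st 89.9 tilt [ 1.e-04 -0.e+00 -1.e+00] F st [-0.44  1.2 ] -0.35 op 0.116 q [-0.19 -0.19  1.95 -0.    1.38 -1.55]
```

View pics/s15.png

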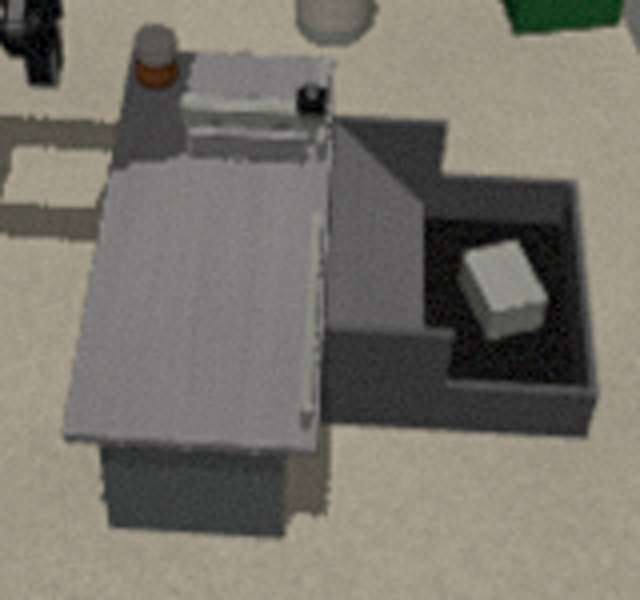

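View pics/t15.png

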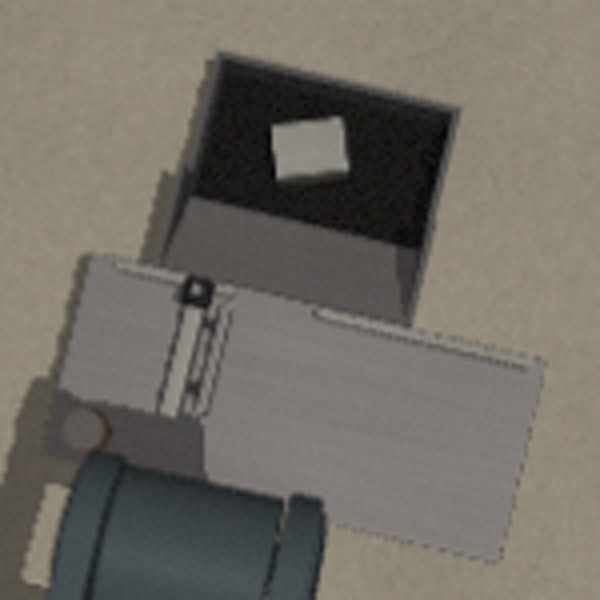

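The block lies flat in the pan, upside down. Everything else is where it was, and the arm is clear of everything.

```bash
python3 -c "
from h import *
print(ctrl.hand_in())"
```

```text
the job is handed in; nothing more can be done
None
```

The used heating block is in the catch pan, and I handed the job in at about 29 s of the 72 s allowed.

- **Sliding to the stop:** I pushed the block across to station x of about 15 mm, which also squared it. I then slid it along the ledge to the sprung stop and brought it up at 5–10 mm/s.
- **Pressing and easing off:** The wrist read about 6.8 N while pressing. I took 1–2 N of that to be sliding friction, so the stop itself felt roughly 5–6 N. I eased off at 5 mm/s, and the block stayed flush against the plate.
- **Through the notch:** I pushed it straight through. The wrist readings at the end of each move stayed below about 4 N, and it passed without catching. It tipped when about half-way over, before the near face was level with the edge, and slid down by itself. I then backed the arm away and raised it.

**Last checks:** The last side and top pictures show the block lying still and upside down (bores facing down) within the pan. The station, jar and stop look unmoved. Those two pictures were cropped to the station, so I did not recheck the bench items away from it. The arm never worked near them.

**Disagreements:** The camera views differed by about 2–4 mm on the station's position. I relied on feel at the stop, so this did not affect the result.

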